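# Dark-zero the filter photometer

### The job

Take the dark zero of the bench photometer, pushing with the fingertips only: push the tabs of the filter wheel round until its blank (the solid metal plug without a window) has clicked in under the lamp head, and push the sample drawer fully home. Then press the round zero key right down and let it come up again. Work gently, lift nothing, never press the oblong read key, and leave the vial rack, the bottle and the beaker where they stand.

Things in the scene. Friction and masses are not known exactly. Their poses are not given: they have to be found in the camera images.
- photometer: fixed bench instrument, white case 170 x 260 mm, flat top 52 mm above the bench. Origin: centre of its underside, on the bench; own x points to its back, y to its left, z up. On top from left to right: lamp head, filter wheel, key panel; the drawer is in the front (-x) face. Own (x, y) in mm: wheel axis (-20, 20), beam (-20, 54), drawer centre line y = 54, zero key (-50, -90), read key (2, -90)
- wheel_axis (a point): point of the wheel's vertical axis at the height of the upper face of the wheel's disc, 66.5 mm above the bench
- beam (a point): point under the lamp head, 34 mm to the photometer's left (+y) of the wheel axis, where the light falls through the wheel; at the disc's upper face. It does not move with the wheel
- lamp_top (a point): top of the lamp head, 113 mm above the bench, straight above the beam. The head is a tower at the left of the wheel whose arm reaches over the wheel's left edge: own x of the photometer -44 to 4 mm, y 32 to 123 mm; underside of the arm 84 mm above the bench, with a lens barrel 21 mm wide below it down to 71 mm
- display (a point): middle of the sloping display behind the keys, an obstacle: photometer's own x 25 to 78 mm, y -125 to -51 mm, up to 74 mm above the bench
- filter_wheel (a joint): angle of the wheel about its vertical axis, rad, counter-clockwise from above; 0 or a multiple of 2 pi when the blank is under the lamp. It turns endlessly both ways, with six sprung stops 60 degrees (1.047) apart: once 10 degrees past half-way it runs on into the next stop, short of half-way it springs back; it may start resting half-way. Disc 100 mm across, hub 23 mm wide, 76 mm above the bench
- blank_cell (a point): centre of the blank on the wheel, 34 mm from the axis; it turns with the wheel. The other five cells, at every 60 degrees, are the same metal rings with a dark glass window, and have 1 to 5 raised white pips towards the hub
- blank_tab (a point): middle of the top edge of the blank's own tab, 56 mm from the wheel axis, beyond the blank; turns with the wheel. Six equal upright tabs stand on the wheel's rim, one in line with each cell: plates set radially, 46 to 66 mm from the axis, 5 mm thick, top 80 mm above the bench, 13.5 mm above the disc. Pushing one sideways takes 3 to 8 N. They pass freely under the lamp arm
- sample_drawer (a joint): how far the drawer stands out of the case, m: 0 fully home against its stop, 0.092 at most. It stays where it is left and takes 1 to 3 N to push
- drawer_front (a point): centre of the drawer's flat white front plate (68 mm wide, 36 mm high, from 12 to 48 mm above the bench), on its outer face, which looks along the photometer's own -x; it moves with the drawer and is pushed along the photometer's +x
- zero_key (a joint): travel of the round zero key, m: 0 up, 0.004 fully pressed; springs back; 2 N start it and 5 N press it fully down
- zero_key_top (a point): centre of the top of the round zero key (22 mm across, a raised ring mark on it), 61 mm above the bench when up; the front one of the two keys
- read_key (a joint): travel of the oblong read key, m, like the zero key; must stay below 0.002
- read_key_top (a point): centre of the top of the oblong read key (37 mm by 15 mm, long along the photometer's y), 61 mm above the bench, 52 mm behind the zero key
- vial_rack: bystander: blue rack of small vials, 66 x 136 x 37 mm, stands loose in front of the key side of the photometer; origin under its centre
- buffer_bottle: bystander: small bottle with a screw cap, 56 mm across, 103 mm tall, stands loose at the left of the photometer; origin under its centre
- beaker: bystander: glass beaker, 60 mm across, 72 mm tall, stands loose at the right of the photometer; origin under its centre

How it is judged (in metres and radians):
On the way, in this order (a step that is already met when the one before it is completed fails the run):
1. the blank lies under the lamp head and the drawer is fully home (horizontal distance between blank_cell and beam below 0.004 m and value of joint sample_drawer below 0.003 m), for 0.2 s.
2. the zero key is pressed down (value of joint zero_key above 0.0028 m), for 0.05 s.
At the end, for the whole second after the job is handed in: The blank lies under the lamp head (within 4 mm), the drawer is home (within 3 mm), the zero key has been pressed at least 2.8 mm after that and is up again (all of step 1 and value of joint each of zero_key, read_key below 0.001 m); the robot touches nothing.
It fails at once if the zero key is pressed before the blank is under the lamp and the drawer is home (value of joint zero_key above 0.002 m and (horizontal distance between blank_cell and beam above 0.004 m or value of joint sample_drawer above 0.003 m)).
It fails at once if the read key is pressed (value of joint read_key above 0.002 m).
It fails at once if the robot pushes roughly (more than 45 N) on the photometer (contact force between the arm and photometer above 45 N).
It fails at once if a bystander is shifted, lifted or knocked over (distance of any of vial_rack, buffer_bottle, beaker from where it was at the start of the episode above 0.02 m or angle between any of vial_rack, buffer_bottle, beaker's own z axis and vertical above 0.3 rad).
It also fails if it takes over 72 s, if anything falls off the work surface, if the arm or the gripper's body presses on something with over 40 N, if the wrist force passes 120 N, or if a joint passes its speed limit or range.

### The arm

A 7-joint arm with a two-finger parallel gripper is mounted at the origin on a cart in front of the work surface, level with it; the furniture and walls round the work are solid. World frame = base frame: x ahead of the robot, y to its left, z up, the work surface at z = 0. Lengths are in m, angles in degrees, forces in N, time in s.
With the tool pointing down it reaches from about 0.425 to 0.875 m from the base axis. Payload 4.7 kg.
Tool frame: the origin (TCP) lies between the finger pads; the fingertips stand 22 mm ahead of it and the grasp point (between the pads) lies 3 mm ahead of it (env.tip_reach is the distance from the TCP to the fingertips, in m); z points along the fingers, y is the line along which they close (so a half turn about z gives the same grasp; the last joint's range is limited). The gripper opens to 87 mm and grips with 3 to 60 N. Pads are 19 mm wide; open, the fingers measure 117 mm over their backs; the gripper's body (75 mm by 190 mm) begins 51 mm behind the grasp point.
Start: joints at [74.089, 18.392, -4.016, 83.108, 1.295, 78.541, -3.26], TCP at [0.187, -0.623, 0.245] pointing down, gripper open.
Joint ranges: [-163.93, 163.93], [-17.29, 119.83], [-79.2, 71.16], [3.27, 140.29], [-89.18, 269.18], [5.43, 117.66], [-154.24, 154.24]. Speed limits (degrees/s): [147.25, 147.25, 180, 180, 180, 180, 180].

### API

Orientations are given as [roll, pitch, yaw] about the fixed x, y, z axes, in that order (R = Rz(yaw) Ry(pitch) Rx(roll)).
In Python, from cell import env gives the robot as it stands.
- The arm moves only by the shell command python3 -m creep 'ROWS' [FORCE]. ROWS is JSON, one flat list of numbers, 7 for each row, row after row: the finger opening in mm, from 0 to 87, then the shift along the tool's x, y, z in units of 30 mm (1.0 is 30 mm), then the turn, a rotation vector about the tool's x, y, z in units of 6 degrees (1.0 is 6 degrees). A call has 1 to 12 rows; each row is the pose to reach, as a shift and turn from the pose commanded when the call began, along the tool's axes at that moment; what a row does not reach only later rows make up. A row lasts 1/10 s, in which the tool goes at most 50 mm and 8.59 degrees, less where a joint would pass 70% of its speed; a pose out of reach is approached as far as the arm can. A call with a gripper value outside its range is refused whole. The fingers move at their own pace and stop on an object; FORCE is the grip in N (left out, the last holds). Time passes only in rows, so rows that repeat a pose let the fingers close. It gives the time, the measured TCP pose, the force, the opening and the grip force at its end, in the units of the state.
- env.get_obs(): the state, without advancing time (a new reading comes with each control period).
- env.read_camera(name): name is "scene" or "top"; returns a dict with "color" (480x640x3 uint8, red, green, blue), "depth" (480x640 float32, m along the optical axis (not along the pixel's ray), 0 where there is no reading), "fovy" (degrees; the focal length in pixels is half the picture's height over the tangent of half this angle, whatever the lens; pixels are square), "cx", "cy" (the principal point, pixels), "R" (3x3) and "t" (3): a world point X has camera coordinates R X + t. Camera axes: x right, y down, z forward; pixel columns grow to the right and rows downward; lengths in m; the calibration is good to about 2 mm. A picture is of the moment at which its call begins.
- env.sign_off(): hands the job in; it is judged then, once.
The state is a dict: "time_s": time; "qpos": joint angles; "joint_velocities": joint speeds; "effort": joint torques, N m; "tool_pos": TCP position; "tool_rot": TCP orientation; "force": force on the tool from outside, world axes, zero at the start; "wrist_torque": the same for the moment, N m; "grip_width": finger opening in m; "grasp_force": force on a finger pad.
Only numpy, scipy, OpenCV 4.12 (cv2) and the standard library are available. Lean on these libraries where they do the work, as an engineer would, in place of code of your own. Each camera call takes 0.05 s, during which the arm holds its last target. There are 200 camera calls.

## Working session

There is one attempt and no reset: what is moved stays moved. The work goes in short steps, Python scripts to look and compute and a shell command to move; the robot and the scene stay as the last step left them, time stands still between calls to the robot, and variables do not carry over. Pictures are saved under pics/ and viewed, at most 10 in all, crops included, and the job is handed in when it is done.

```bash
mkdir -p pics; ls
cat > h.py <<'E'
import numpy as np, cv2
from cell import env
def cam(n):
    c=env.read_camera(n); c['f']=240/np.tan(np.radians(c['fovy'])/2); return c
def plane(c,u,v,z):
    d=c['R'].T@np.array([(u-c['cx'])/c['f'],(v-c['cy'])/c['f'],1]); o=-c['R'].T@c['t']
    return o+d*(z-o[2])/d[2]
def proj(c,X):
    p=c['R']@np.array(X)+c['t']; return p[:2]/p[2]*c['f']+[c['cx'],c['cy']]
def cloud(c):
    v,u=np.mgrid[:480,:640]; z=c['depth']
    P=np.stack([(u-c['cx'])/c['f']*z,(v-c['cy'])/c['f']*z,z],-1)
    W=(P-c['t'])@c['R']; W[z==0]=np.nan; return W
def save(c,n): cv2.imwrite('pics/'+n,c['color'][:,:,::-1])
E
python3 - <<'E'
from h import *
for n in('scene','top'):
    c=cam(n); save(c,n+'0.png'); print(n,c['fovy'],c['cx'],c['cy'],(-c['R'].T@c['t']).round(3),c['R'][2].round(2))
o=env.get_obs(); print(o['tool_pos'],o['tool_rot'],o['time_s'],env.tip_reach)
E
```

```text
pics
scene 55.66350045356575 323.1884324675733 244.7008592766804 [0.177 0.574 0.71 ] [ 0.5  -0.49 -0.72]
top 46.480595626167236 329.17368686092067 249.39475249689775 [0.544 0.178 0.952] [ 0.08 -0.03 -1.  ]
[ 0.18683423 -0.62211152  0.24358104] [-1.79902905e+02  3.25552512e-03  1.67187465e+01] 0.1 0.022
```

View pics/scene0.png

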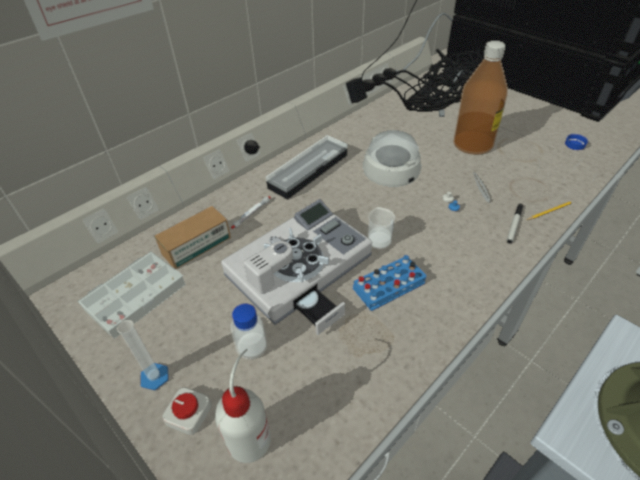

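View pics/top0.png

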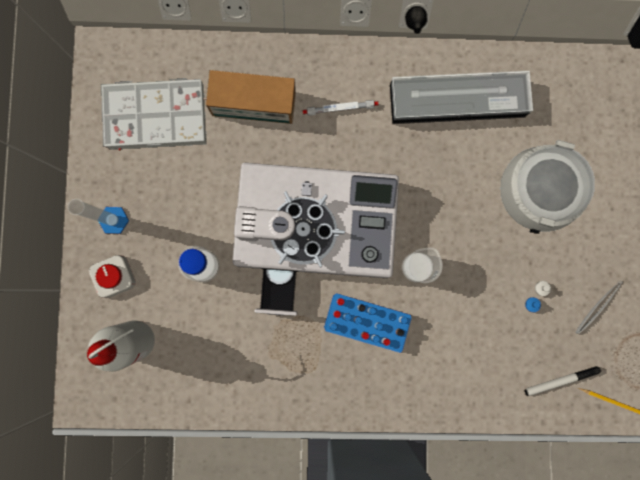

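The top view shows the photometer at about (235-397, 165-275), with the drawer front at (275,313) and the wheel hub at about (303,229). The blank looks like the light plug at (291,247). The rack is at (368,323) and the beaker at (421,265). I'll zoom in and fit the case pose.

Run:
```python
from h import *
c=cam('top'); im=c['color'][150:330,225:425]
cv2.imwrite('pics/crop1.png',cv2.resize(im,None,fx=3.3,fy=3.3,interpolation=cv2.INTER_CUBIC)[:,:,::-1])
s=cam('scene')
np.savez('c0.npz',**c); np.savez('s0.npz',**s)
W=cloud(c)
m=(abs(W[...,2]-.052)<.005)
m[:160]=0;m[285:]=0;m[:,:225]=0;m[:,405:]=0
# close interior
P=W[m][:,:2]; print(len(P),np.median(W[m][:,2]))
r=cv2.minAreaRect((P*1000).astype(np.float32)); print(r)
# robust: contour of mask->opened
k=cv2.morphologyEx(m.astype(np.uint8),cv2.MORPH_OPEN,np.ones((5,5)))
P=W[k>0][:,:2]; print(cv2.minAreaRect((P*1000).astype(np.float32)))
```

```text
9999 0.05248560287398123
((660.7267456054688, 172.8604736328125), (259.36407470703125, 170.86671447753906), 86.75492858886719)
((661.1317749023438, 172.87326049804688), (258.9219665527344, 169.47129821777344), 86.82496643066406)
```

View pics/crop1.png

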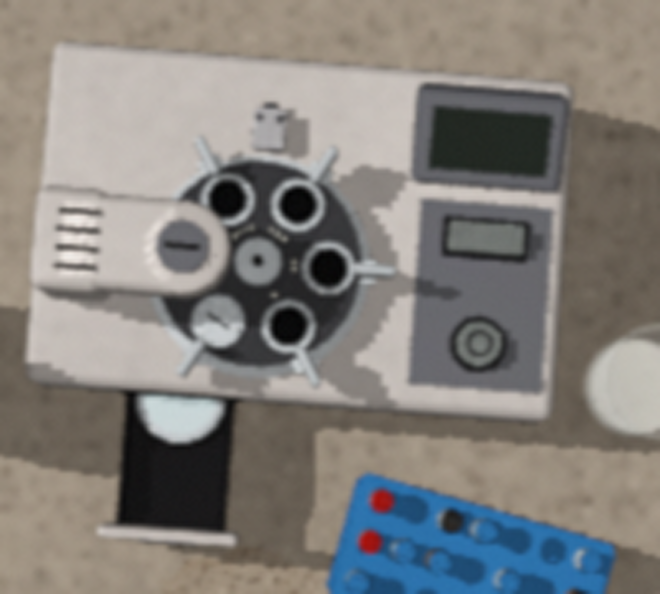

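Zoomed in, the blank (crop (217,322)) is the front-left cell, one stop from the lamp on the counter-clockwise side, and it has to go clockwise. The drawer plate is at crop (165,535) and the zero key at (480,343). Next I'll work out positions and check heights.

Run:
```python
from h import *
c=dict(np.load('c0.npz'));s=dict(np.load('s0.npz'))
yaw=np.radians(-3.2);Rz=np.array([[np.cos(yaw),-np.sin(yaw)],[np.sin(yaw),np.cos(yaw)]]);O=np.array([.661,.1729])
own=lambda X:((np.array(X)[:2]-O)@Rz*1000).round(1)
wld=lambda p:(O+Rz@(np.array(p)/1000)).round(4)
k=3.3
for n,u,v,z in[('blank',217,322,.068),('hub',258,261,.076),('zero',480,343,.061),('read',487,238,.061),('tabR end',392,270,.08),('tabUR',336,152,.08),('tabLL',183,373,.08),('tabLR',315,382,.08),('plateL',99,530,.048),('plateR',236,541,.048)]:
    X=plane(c,225+u/k,150+v/k,z); p=own(X); print(n,X[:2].round(4),p, 'polar',np.hypot(*(p-[-20,20])).round(1),np.degrees(np.arctan2(*(p-[-20,20])[::-1])).round(1))
W=cloud(c)
print('drawer depth z',W[311,268:290:6].round(3))
hsv=cv2.cvtColor(c['color'],cv2.COLOR_RGB2HSV)
for n,(x0,x1,y0,y1) in {'bottle':(178,220,245,285),'beaker':(400,445,245,285),'rack':(322,415,292,355)}.items():
    w=W[y0:y1,x0:x1].reshape(-1,3); w=w[w[:,2]>.025]; print(n,np.nanpercentile(w,[2,50,98],axis=0).round(3).tolist())
Ws=cloud(s).reshape(-1,3)
w=Ws[(Ws[:,2]>.2)&(Ws[:,0]<1)&(Ws[:,0]>0)]; print('tall',np.nanpercentile(w,[1,50,99],axis=0).round(2).tolist())
for p in[(-20,20),(-20,54),(-50,-90),(-95,54),(-4,-36),(-85,54)]: print(p,wld(p))
```

```text
blank [0.613  0.2127] [-50.2  37. ] polar 34.7 150.6
hub [0.6419 0.1935] [-20.2  19.5] polar 0.5 -111.8
zero [0.606  0.0853] [-50.  -90.6] polar 114.6 -105.2
read [0.6574 0.0825] [  1.4 -90.4] polar 112.5 -79.0
tabR end [0.6386 0.1297] [-19.9 -44.4] polar 64.4 -89.9
tabUR [0.6947 0.1574] [ 34.5 -13.6] polar 64.0 -31.7
tabLL [0.5875 0.2276] [-76.4  50.5] polar 64.1 151.6
tabLR [0.5846 0.1652] [-75.9 -11.9] polar 64.4 -150.3
plateL [0.512  0.2682] [-154.1   86.9] polar 149.9 153.5
plateR [0.5079 0.2017] [-154.5   20.2] polar 134.5 179.9
drawer depth z [[0.512 0.247 0.049]
 [0.512 0.238 0.047]
 [0.512 0.228 0.05 ]
 [0.512 0.219 0.049]]
bottle [[0.56, 0.334, 0.033], [0.584, 0.353, 0.091], [0.61, 0.38, 0.105]]
beaker [[0.563, -0.026, 0.027], [0.592, -0.013, 0.061], [0.616, 0.026, 0.074]]
rack [[0.458, 0.023, 0.025], [0.496, 0.086, 0.028], [0.533, 0.145, 0.04]]
tall [[0.26, -0.79, 0.2], [0.42, 0.6, 0.41], [0.89, 0.6, 0.6]]
(-20, 20) [0.6421 0.194 ]
(-20, 54) [0.644  0.2279]
(-50, -90) [0.6061 0.0858]
(-95, 54) [0.5692 0.2321]
(-4, -36) [0.655  0.1372]
(-85, 54) [0.5791 0.2316]
```

Every check agrees to within about 1 mm: wheel axis, keys, radii, and tabs at multiples of 60°. Next is a helper that gives row values for a target in the photometer's frame.

```bash
cat > tgt.py <<'E'
import sys
from h import *
from scipy.spatial.transform import Rotation as Ro
def row(x,y,ztip,yaw=-3.2):  # photometer own mm, tip height mm
    a=np.radians(-3.2);R=np.array([[np.cos(a),-np.sin(a)],[np.sin(a),np.cos(a)]])
    p=np.r_[np.array([.661,.1729])+R@[x/1000,y/1000],ztip/1000+.022]
    o=env.get_obs();Q=Ro.from_euler('xyz',o['tool_rot'],degrees=True)
    d=Q.inv().apply(p-o['tool_pos'])/.03
    t=(Q.inv()*Ro.from_euler('xyz',[180,0,yaw],degrees=True)).as_rotvec(degrees=True)/6
    print((x,y,ztip),np.r_[0,d,t].round(2).tolist())
v=list(map(float,sys.argv[1:]))
for i in range(0,len(v),3): row(*v[i:i+3])
E
python3 tgt.py 5 -35 180  5 -35 110  5 -35 73
```

```text
(5.0, -35.0, 180.0) [0.0, 22.52, -19.68, 1.42, -0.01, 0.0, 3.32]
(5.0, -35.0, 110.0) [0.0, 22.52, -19.68, 3.75, -0.01, 0.0, 3.32]
(5.0, -35.0, 73.0) [0.0, 22.52, -19.68, 4.98, -0.01, 0.0, 3.32]
```

```bash
python3 -m creep '[0,11,-9.8,0.3,0,0,3.32, 0,11,-9.8,0.3,0,0,3.32, 0,11,-9.8,0.3,0,0,3.32, 0,11,-9.8,0.3,0,0,3.32, 0,11,-9.8,0.3,0,0,3.32, 0,11,-9.8,0.3,0,0,3.32, 0,11,-9.8,0.3,0,0,3.32, 0,11,-9.8,0.3,0,0,3.32, 0,11,-9.8,0.3,0,0,3.32, 0,11,-9.8,0.3,0,0,3.32, 0,11,-9.8,0.3,0,0,3.32, 0,11,-9.8,0.3,0,0,3.32]' 20; python3 tgt.py 5 -35 180
```

```text
time_s: 1.4
tool_pos: [0.4176, -0.2474, 0.2354]
tool_rot: [180.0, 0.0, -3.3]
force: [-0.2, -0.7, -0.1]
grip_width: 0.0029
grasp_force: 0.0
(5.0, -35.0, 180.0) [0.0, 7.46, -13.29, 1.1, 0.01, 0.0, -0.02]
```

```bash
python3 -m creep '[0,7.46,-13.29,1.1,0,0,0, 0,7.46,-13.29,1.1,0,0,0, 0,7.46,-13.29,1.1,0,0,0, 0,7.46,-13.29,1.1,0,0,0, 0,7.46,-13.29,1.1,0,0,0, 0,7.46,-13.29,1.1,0,0,0, 0,7.46,-13.29,1.1,0,0,0, 0,7.46,-13.29,1.1,0,0,0, 0,7.46,-13.29,1.1,0,0,0, 0,7.46,-13.29,1.1,0,0,0, 0,7.46,-13.29,1.1,0,0,0, 0,7.46,-13.29,1.1,0,0,0]'; python3 tgt.py 5 -35 180 5 -35 100 5 -35 73
python3 - <<'E'
from h import *
s=cam('scene');cv2.imwrite('pics/s1.png',cv2.resize(s['color'][130:350,190:460],None,fx=2.5,fy=2.5)[:,:,::-1])
E
```

```text
time_s: 2.6
tool_pos: [0.6643, 0.1365, 0.2019]
tool_rot: [179.9, 0.0, -3.4]
force: [-0.5, -1.0, -0.0]
grip_width: 0.0004
grasp_force: 0.0
(5.0, -35.0, 180.0) [0.0, -0.01, -0.04, -0.0, 0.02, 0.01, -0.03]
(5.0, -35.0, 100.0) [0.0, -0.01, -0.05, 2.66, 0.02, 0.01, -0.03]
(5.0, -35.0, 73.0) [0.0, -0.01, -0.05, 3.56, 0.02, 0.01, -0.03]
```

View pics/s1.png

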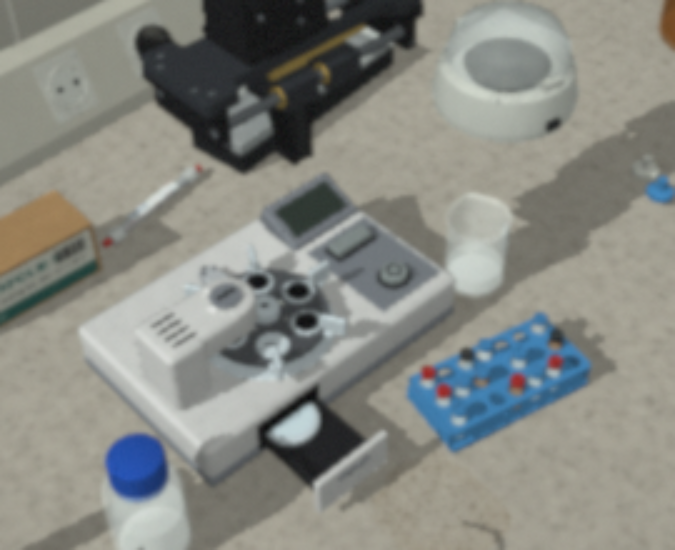

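The picture shows the closed gripper hovering over the right side of the wheel, with the blank at crop (272,345) and the drawer still out. Descending behind the right tab.

```bash
python3 -m creep '[0,0,0,1,0,0,0, 0,0,0,2,0,0,0, 0,0,0,2.7,0,0,0, 0,0,0,3.1,0,0,0, 0,0,0,3.4,0,0,0, 0,0,0,3.55,0,0,0, 0,0,0,3.55,0,0,0]'; python3 tgt.py 5 -35 73 -8 -35 73 -52 -35 73
```

```text
time_s: 3.35
tool_pos: [0.6643, 0.1391, 0.0963]
tool_rot: [180.0, -0.0, -3.2]
force: [-0.9, -0.1, 0.7]
grip_width: 0.0005
grasp_force: 0.0
(5.0, -35.0, 73.0) [0.0, -0.01, 0.05, 0.04, 0.0, -0.0, -0.01]
(-8.0, -35.0, 73.0) [0.0, -0.44, 0.05, 0.04, 0.0, -0.0, -0.01]
(-52.0, -35.0, 73.0) [0.0, -1.91, 0.05, 0.04, 0.0, -0.0, -0.01]
```

```bash
python3 -m creep '[0,-0.2,0,0,0,0,0, 0,-0.4,0,0,0,0,0, 0,-0.55,0,0,0,0,0, 0,-0.7,0,0,0,0,0, 0,-0.85,0,0,0,0,0, 0,-1.0,0,0,0,0,0]'; python3 tgt.py  -52 -35 73
```

```text
time_s: 3.95
tool_pos: [0.6359, 0.1432, 0.0975]
tool_rot: [-179.8, -0.3, -3.2]
force: [4.5, 3.2, -1.7]
grip_width: 0.001
grasp_force: 2.5
(-52.0, -35.0, 73.0) [0.0, -0.96, 0.13, 0.08, -0.04, -0.06, 0.0]
```

```bash
python3 -m creep '[0,-0.15,0.05,0.08,0,0,0, 0,-0.3,0.1,0.08,0,0,0, 0,-0.45,0.1,0.08,0,0,0, 0,-0.6,0.1,0.08,0,0,0, 0,-0.75,0.1,0.08,0,0,0, 0,-0.9,0.1,0.08,0,0,0, 0,-0.95,0.1,0.08,0,0,0, 0,-0.95,0.1,0.08,0,0,0]'; python3 tgt.py  -52 -35 73
python3 - <<'E'
from h import *
s=cam('scene');cv2.imwrite('pics/s2.png',cv2.resize(s['color'][180:320,210:410],None,fx=3.5,fy=3.5)[:,:,::-1])
E
```

```text
time_s: 4.75
tool_pos: [0.6053, 0.1399, 0.0936]
tool_rot: [180.0, 0.0, -3.2]
force: [-0.1, 0.3, 0.1]
grip_width: 0.0003
grasp_force: 0.0
(-52.0, -35.0, 73.0) [0.0, 0.06, -0.04, -0.05, 0.0, 0.0, 0.0]
```

View pics/s2.png

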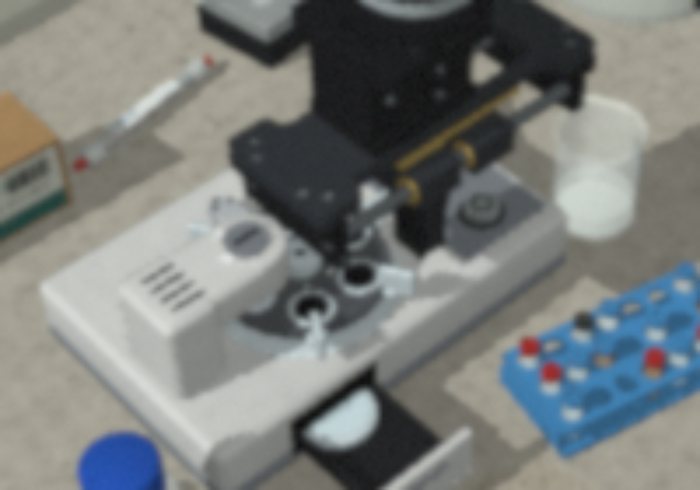

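The view shows zero force, a windowed cell now at the front-left (crop (312,305)), and the blank hidden under the lamp, so the wheel has clicked one stop. Now the drawer.

```bash
python3 tgt.py -52 -35 130 -185 54 130 -185 54 36; python3 -m creep '[0,0,0,-1,0,0,0, 0,0,0,-1.95,0,0,0, 0,-1.4,-1,-1.95,0,0,0, 0,-2.8,-2,-1.95,0,0,0, 0,-4.38,-3,-1.95,0,0,0, 0,-4.38,-3,-1.95,0,0,0, 0,-4.38,-3,-1,0,0,0, 0,-4.38,-3,0,0,0,0, 0,-4.38,-3,0.7,0,0,0, 0,-4.38,-3,1.15,0,0,0, 0,-4.38,-3,1.2,0,0,0, 0,-4.38,-3,1.2,0,0,0]'; python3 tgt.py -185 54 36 -160 54 36 -94 54 36
python3 - <<'E'
from h import *
s=cam('top');cv2.imwrite('pics/t3.png',cv2.resize(s['color'][150:340,170:430],None,fx=3,fy=3)[:,:,::-1])
E
```

```text
(-52.0, -35.0, 130.0) [0.0, 0.05, -0.04, -1.94, 0.0, -0.0, 0.0]
(-185.0, 54.0, 130.0) [0.0, -4.38, -3.01, -1.95, 0.0, -0.0, 0.0]
(-185.0, 54.0, 36.0) [0.0, -4.38, -3.01, 1.19, 0.0, -0.0, 0.0]
time_s: 6.0
tool_pos: [0.4798, 0.2372, 0.058]
tool_rot: [-180.0, -0.0, -3.2]
force: [-0.7, -0.6, 0.4]
grip_width: 0.0006
grasp_force: 0.0
(-185.0, 54.0, 36.0) [0.0, -0.02, 0.0, -0.0, -0.0, -0.0, -0.0]
(-160.0, 54.0, 36.0) [0.0, 0.82, 0.0, -0.0, -0.0, -0.0, -0.0]
(-94.0, 54.0, 36.0) [0.0, 3.02, 0.0, -0.0, -0.0, -0.0, -0.0]
```

View pics/t3.png

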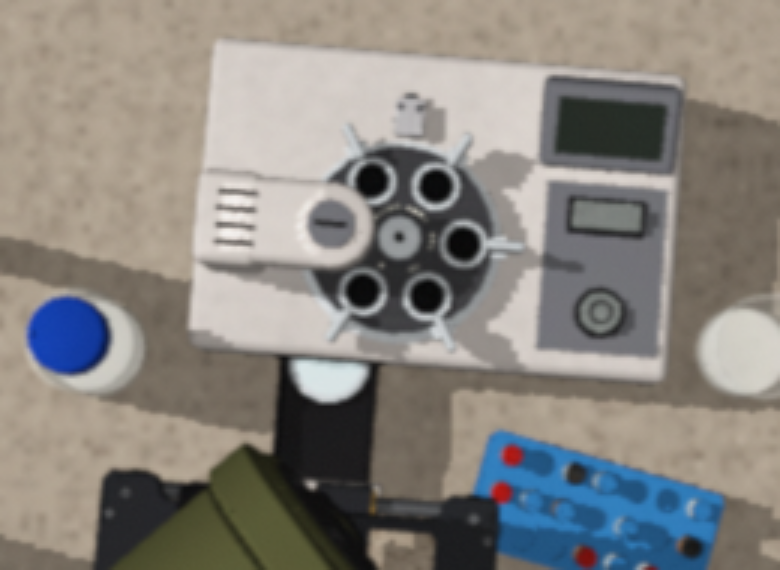

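All five windowed cells are now visible, so the blank is under the lamp. Pushing the drawer gently until it stops.

```bash
python3 -m creep '[0,0.4,0,0,0,0,0, 0,0.7,0,0,0,0,0, 0,0.9,0,0,0,0,0, 0,1.1,0,0,0,0,0, 0,1.3,0,0,0,0,0, 0,1.5,0,0,0,0,0, 0,1.7,0,0,0,0,0, 0,1.9,0,0,0,0,0, 0,2.1,0,0,0,0,0, 0,2.3,0,0,0,0,0, 0,2.5,0,0,0,0,0, 0,2.6,0,0,0,0,0]'; python3 tgt.py -94 54 36
```

```text
time_s: 7.25
tool_pos: [0.558, 0.2326, 0.0576]
tool_rot: [-180.0, -0.0, -3.2]
force: [-2.1, 0.0, 0.7]
grip_width: 0.0006
grasp_force: 0.6
(-94.0, 54.0, 36.0) [0.0, 0.41, -0.0, -0.01, -0.0, -0.0, -0.0]
```

```bash
python3 -m creep '[0,0.07,0,0,0,0,0, 0,0.13,0,0,0,0,0, 0,0.13,0,0,0,0,0]';python3 -m creep '[0,0.07,0,0,0,0,0, 0,0.13,0,0,0,0,0, 0,0.13,0,0,0,0,0]'; python3 tgt.py -94 54 36
```

```text
time_s: 7.55
tool_pos: [0.5614, 0.2323, 0.0576]
tool_rot: [180.0, -0.0, -3.2]
force: [0.4, 0.7, -0.1]
grip_width: 0.0003
grasp_force: 0.1
time_s: 7.85
tool_pos: [0.5646, 0.2321, 0.0575]
tool_rot: [180.0, 0.1, -3.2]
force: [-3.3, -0.3, 1.9]
grip_width: 0.0007
grasp_force: 1.3
(-94.0, 54.0, 36.0) [0.0, 0.18, -0.01, -0.02, 0.01, 0.01, -0.0]
```

```bash
python3 -m creep '[0,0.06,0,0,0,0,0, 0,0.1,0,0,0,0,0, 0,0.1,0,0,0,0,0]';python3 -m creep '[0,0.06,0,0,0,0,0, 0,0.1,0,0,0,0,0, 0,0.1,0,0,0,0,0]'
```

```text
time_s: 8.15
tool_pos: [0.5649, 0.2321, 0.0574]
tool_rot: [179.9, 0.4, -3.2]
force: [-10.5, -0.9, 7.5]
grip_width: 0.0007
grasp_force: 5.0
time_s: 8.45
tool_pos: [0.5651, 0.2322, 0.0574]
tool_rot: [179.8, 0.7, -3.1]
force: [-16.8, -2.1, 13.5]
grip_width: 0.0004
grasp_force: 8.5
```

The drawer is against its stop (no more travel, force rising to 17 N). Backing off and moving above the zero key.

```bash
python3 -m creep '[0,-0.3,0,0,0,0,0, 0,-1,0,0,0,0,0, 0,-1,-0.0,-1.5,0,0,0, 0,-1,0,-3.1,0,0,0, 0,-1,0,-3.1,0,0,0]'; python3 tgt.py -50 -90 130 -50 -90 75
```

```text
time_s: 8.95
tool_pos: [0.5457, 0.2358, 0.1578]
tool_rot: [-179.7, -0.8, -3.2]
force: [0.6, 0.1, 0.5]
grip_width: 0.001
grasp_force: 0.0
(-50.0, -90.0, 130.0) [0.0, 2.29, 4.88, 0.2, -0.05, -0.13, -0.0]
(-50.0, -90.0, 75.0) [0.0, 2.26, 4.89, 2.04, -0.05, -0.13, -0.0]
```

```bash
python3 -m creep '[0,0.8,1.6,0,0,0,0, 0,1.6,3.2,0,0,0,0, 0,2.3,4.88,0,0,0,0, 0,2.3,4.88,0,0,0,0, 0,2.3,4.88,0.9,0,0,0, 0,2.3,4.88,1.5,0,0,0, 0,2.3,4.88,1.6,0,0,0, 0,2.3,4.88,1.6,0,0,0]'; python3 tgt.py -50 -90 75 -50 -90 62 -50 -90 57
python3 - <<'E'
from h import *
s=cam('scene');cv2.imwrite('pics/s4.png',cv2.resize(s['color'][180:320,210:410],None,fx=3.5,fy=3.5)[:,:,::-1])
E
```

```text
time_s: 9.75
tool_pos: [0.6018, 0.0836, 0.1022]
tool_rot: [180.0, 0.0, -3.2]
force: [0.5, 0.2, 0.2]
grip_width: 0.0009
grasp_force: 0.0
(-50.0, -90.0, 75.0) [0.0, 0.14, -0.08, 0.17, 0.0, 0.0, 0.0]
(-50.0, -90.0, 62.0) [0.0, 0.14, -0.08, 0.61, 0.0, 0.0, 0.0]
(-50.0, -90.0, 57.0) [0.0, 0.14, -0.08, 0.77, 0.0, 0.0, 0.0]
```

View pics/s4.png

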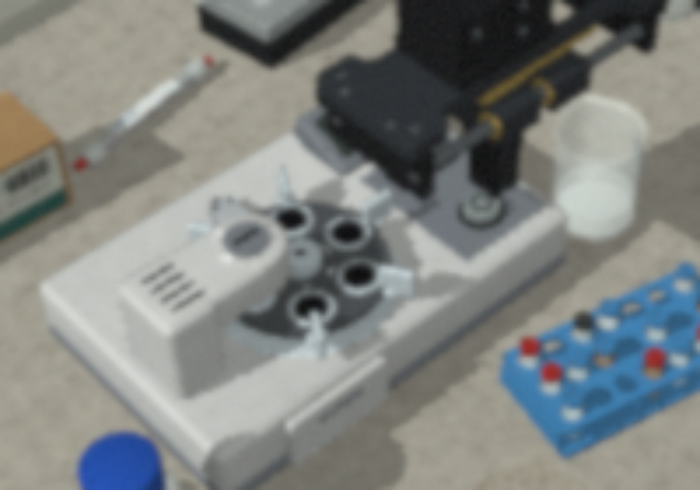

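The drawer is flush (crop (340,415)), the blank is under the lamp, and the fingertips are just above the zero key (crop (480,208)). Pressing in small steps.

```bash
python3 -m creep '[0,0.14,-0.08,0.2,0,0,0, 0,0.14,-0.08,0.4,0,0,0, 0,0.14,-0.08,0.55,0,0,0, 0,0.14,-0.08,0.65,0,0,0, 0,0.14,-0.08,0.72,0,0,0, 0,0.14,-0.08,0.77,0,0,0, 0,0.14,-0.08,0.77,0,0,0]'; python3 -m creep '[0,0,0,0.06,0,0,0, 0,0,0,0.06,0,0,0]'
```

```text
time_s: 10.5
tool_pos: [0.606, 0.0857, 0.0797]
tool_rot: [180.0, 0.0, -3.2]
force: [-2.8, 0.0, 4.0]
grip_width: 0.0004
grasp_force: 2.0
time_s: 10.7
tool_pos: [0.606, 0.0857, 0.0789]
tool_rot: [180.0, 0.0, -3.2]
force: [-4.3, -0.6, 9.4]
grip_width: 0.0003
grasp_force: 4.9
```

```bash
python3 -m creep '[0,0,0,0.05,0,0,0, 0,0,0,0.05,0,0,0]'; python3 -m creep '[0,0,0,-0.2,0,0,0, 0,0,0,-1,0,0,0, 0,0,0,-2.5,0,0,0, 0,0,0,-4,0,0,0, 0,0,0,-4,0,0,0, 0,-3,3,-4,0,0,0, 0,-3,3,-4,0,0,0, 0,-3,3,-4,0,0,0, 0,-3,3,-4,0,0,0]'
python3 - <<'E'
from h import *
s=cam('top');cv2.imwrite('pics/t5.png',cv2.resize(s['color'][150:340,170:430],None,fx=3,fy=3)[:,:,::-1])
E
```

```text
time_s: 10.9
tool_pos: [0.6061, 0.0857, 0.0788]
tool_rot: [179.9, 0.0, -3.2]
force: [-7.9, -0.7, 16.9]
grip_width: 0.0005
grasp_force: 8.6
time_s: 11.8
tool_pos: [0.5091, -0.0032, 0.1955]
tool_rot: [179.8, 0.1, -3.5]
force: [0.4, -0.6, 0.2]
grip_width: 0.0005
grasp_force: 0.0
```

View pics/t5.png

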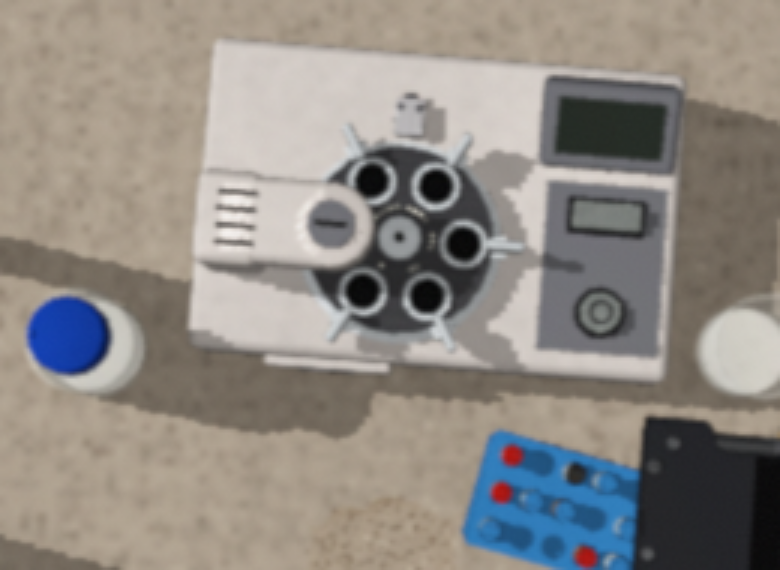

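The drawer is home, the five windowed cells are in the open with the blank under the lamp, and the keys are up. The bystanders I can see are where they were, and the robot is clear. Handing in.

```bash
python3 -c "
from cell import env
print(env.sign_off())"
```

```text
the job is handed in; nothing more can be done
None
```

The job is handed in, with no verdict returned: the blank is clicked in under the lamp, the drawer is home on its stop, the zero key was pressed down to its stop and has come back up, and the read key, rack, bottle and beaker were not touched.

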